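# Hang the sorting sieves on the hook, largest first

## Task

The largest brass-framed sorting sieve already hangs on the steel hook. Pick the other two brass-framed sieves out of their wooden stands by their loop handles and hang them on the same hook in order of size: first the medium one in front of the large one, then the small one in front of that, nearest the hook's tip. At the end all three hang freely and still from the hook.

Things in the scene. Friction and masses are not known exactly. Their poses are not given: they have to be found in the camera images.
- hook_arm (a point): Fixed hook: level dark steel bar, 10 mm thick, on a post with a wooden base. Point on the bar's top, 235 mm above the table. x runs along the bar to the 16 mm post at +80 mm (no higher than 6 mm over the bar); the open end at x = -74 mm turns up, its tip 12 mm above the bar's top, 5 mm farther out. z up. Turned up to 0.3 rad about the vertical.
- sieve_large: Large brass-framed square sieve, 100 mm wide, 14 mm thick, 0.2 kg, hanging on the hook 35 mm from hook_arm towards the post; stays there. Origin: under the top of its loop, where it bears on the bar; z up, x normal to the screen (away from the hook's tip), y along its width. Loop like the medium one's. Frame's top edge 57 mm, underside 157 mm below the origin.
- sieve_medium: Medium brass sieve, 80 mm square, 14 thick, 0.15 kg, upright in a stand's 20 mm deep slot, turned up to 0.3 rad (a blue one is not wanted). Axes, origin as the large one's. Steel loop: 52 mm wide along y outside, 38 inside; sides 10 mm thick along x, straight from 8 mm below the origin to the frame's top edge, 67 mm below; top 8 mm above origin. Underside 147 mm below.
- sieve_small: Small brass-framed square sieve, 62 mm wide, 14 mm thick, about 0.11 kg, standing upright in a wooden stand's 20 mm deep slot, turned up to 0.3 rad. Origin, axes and loop as the medium one's (origin under the loop's top). Frame's top edge 76 mm, underside 138 mm below the origin. Lift straight up over 25 mm before moving sideways.
Mind the look-alikes: they are no part of the job. Leave any green look-alike of the sieve_medium alone. Leave any green look-alike of the sieve_small alone.

How it is judged:
By the outcome, as a careful person would: the job done as asked, in the order asked, and still so for the second after the job is handed in, with the robot touching nothing.
It also fails if it takes over 58 s, if anything falls off the work surface, if the arm or the gripper's body presses on something with over 40 N, if the wrist force passes 120 N, or if a joint passes its speed limit or range.

## Robot

A 7-joint arm with a two-finger parallel gripper is mounted at the origin on the work surface. World frame = base frame: x ahead of the robot, y to its left, z up, the work surface at z = 0. Lengths are in m, angles in degrees, forces in N, time in s.
With the tool pointing down it reaches from about 0.4 to 0.875 m from the base axis. Payload 6.5 kg.
Tool frame: the origin (TCP) lies midway between the tips of the shut fingers; the grasp point (between the pads) lies 19 mm behind it; z points along the fingers, y is the line along which they close (so a half turn about z gives the same grasp; the last joint's range is limited). The gripper opens to 85 mm and grips with 20 to 120 N. Pads are 22 mm wide; open, the fingers measure 114 mm over their backs; the gripper's body (76 mm by 85 mm) begins 54 mm behind the grasp point. The pads swing forward as they close: fully open they stand 13 mm farther back than shut.
Start: joints at [-72.834, 30.733, -0.252, 88.115, 0.149, 61.152, -4.079], TCP at [0.232, 0.607, 0.231] pointing down, gripper open.
Joint ranges: [-154.64, 154.64], [-21.42, 123.67], [-72.66, 72.17], [13.99, 137.28], [-74.86, 254.86], [10.95, 109.41], [-158.01, 158.01]. Speed limits (degrees/s): [136.94, 136.94, 180, 180, 180, 180, 180].

## Interface

Orientations are given as [roll, pitch, yaw] about the fixed x, y, z axes, in that order (R = Rz(yaw) Ry(pitch) Rx(roll)).
In Python, from plant import bot, imaging, workorder gives the robot as it stands.
- The arm moves only by the tool step_arm, never from a script. Its arguments are lists of equal length, an entry for each row: "xyz": the shift along the tool's x, y, z in mm, a list of three; "delta_rot": the turn, a rotation vector about the tool's x, y, z in degrees, a list of three. In form: {"xyz": [[x, y, z], ...], "delta_rot": [[wx, wy, wz], ...]}. A call has exactly 10 rows; each row shifts and turns the commanded pose from where the row before left it, along the tool's axes as they then stand; what a row does not reach is not made up. A row lasts 1/10 s, in which the tool goes at most 50 mm and 8.59 degrees, less where a joint would pass 70% of its speed; a pose out of reach is approached as far as the arm can. A call is refused whole if a number of a shift passes 50 or a number of a turn 8.59, either way. A call with a gripper value outside its range is refused whole. "gripper" is the opening, from 0 (shut) to 1 (fully open), set as the call begins (left out, the last holds). The fingers move at their own pace and stop on an object; "squeeze" is the grip in N (left out, the last holds). Time passes only in rows, so rows that do not move let the fingers close, or fill a call up. It gives the time, the measured TCP pose, the force, the opening and the grip force at its end, in the units of the state.
- bot.sense(): the state, without advancing time (a new reading comes with each control period).
- imaging.snapshot(name): name is "scene" or "top"; returns the picture (420x560x3 uint8, red, green, blue); there is no depth.
- imaging.camera_model(name): a dict with "camera_matrix" (3x3 intrinsics, pixels), "pose" (4x4, takes a point from camera to world coordinates). Camera axes: x right, y down, z forward; pixel columns grow to the right and rows downward; lengths in m; the calibration is good to about 2 mm. A picture is of the moment at which its call begins. camera_model takes no time and is no camera call.
- workorder.job_done(): hands the job in; it is judged then, once.
The state is a dict: "t": time; "joints": joint angles; "joint_vel": joint speeds; "joint_torque": joint torques, N m; "ee_pos": TCP position; "eef_rot": TCP orientation; "wrist_force": force on the tool from outside, world axes, zero at the start; "moment": the same for the moment, N m; "opening": finger opening in m; "grip_force": force on a finger pad.
Only numpy, scipy, OpenCV 4.12 (cv2) and the standard library are available. Lean on these libraries where they do the work, as an engineer would, in place of code of your own. Each camera call takes 0.05 s, during which the arm holds its last target. There are 200 camera calls.

## Working session

There is one attempt and no reset: what is moved stays moved. The work goes in short steps, Python scripts to look and compute and a tool call to move; the robot and the scene stay as the last step left them, time stands still between calls to the robot, and variables do not carry over. Pictures are saved under pics/ and viewed, at most 11 in all, crops included, and the job is handed in when it is done.

Besides the shell and the picture viewer there is one more tool, called as name(argument=value, ...) on one line, values as JSON. step_arm: Moves the arm, as the interface text tells. Its arguments: {"type":"object","properties":{"xyz":{"type":"array"},"delta_rot":{"type":"array"},"gripper":{"type":"number"},"squeeze":{"type":"number"}},"required":["xyz","delta_rot"]}

```bash
mkdir -p pics; python3 - <<'E'
from plant import bot, imaging
import cv2,numpy as np
s=bot.sense();print(s['t'],s['ee_pos'],s['eef_rot'],s['opening'])
for n in("scene","top"):
    im=imaging.snapshot(n);cv2.imwrite(f"pics/{n}0.png",im[...,::-1])
    m=imaging.camera_model(n);print(n,np.round(m['camera_matrix'],1).tolist(),np.round(m['pose'],3).tolist())
E
```

```text
0.0 [0.23225868 0.60640386 0.23039774] [-1.79899274e+02  6.91736035e-03  1.59048441e+02] 0.08560904823103438
scene [[404.7, 0.0, 272.9], [0.0, 404.7, 207.3], [0.0, 0.0, 1.0]] [[0.111, 0.836, -0.537, 1.015], [0.994, -0.088, 0.068, -0.113], [0.009, -0.541, -0.841, 0.991], [0.0, 0.0, 0.0, 1.0]]
top [[461.5, 0.0, 277.9], [0.0, 461.5, 208.5], [0.0, 0.0, 1.0]] [[-0.016, -0.995, 0.096, 0.443], [-1.0, 0.015, -0.006, -0.024], [0.004, -0.096, -0.995, 1.149], [0.0, 0.0, 0.0, 1.0]]
```

View pics/scene0.png

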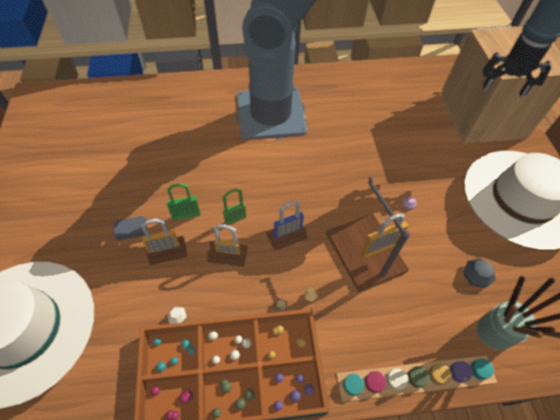

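View pics/top0.png

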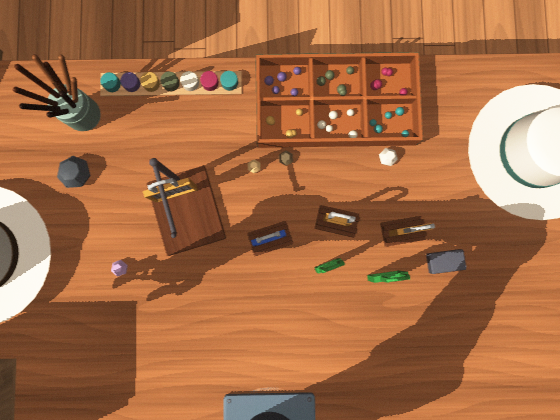

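Scene view: medium brass sieve at about (162,238), small at (227,242), blue at (288,222), greens at (183,200) and (233,207). The hook's bar runs from the post near (395,240) to its tip near (372,182). Top view: medium (408,230), small (338,218), bar (155,162) to (173,233). I'll enlarge these.

```bash
python3 - <<'E'
import cv2,numpy as np
t=cv2.imread("pics/top0.png");s=cv2.imread("pics/scene0.png")
def c(im,x,y,w,h,k):return cv2.resize(im[y:y+h,x:x+w],(w*k,h*k),interpolation=cv2.INTER_CUBIC)
a=c(t,310,195,133,60,6)
b=c(s,130,205,133,70,6)[:240*6//6*1+180]
cv2.imwrite("pics/c1.png",np.vstack([a[:,:798],b[:240,:798]])[:600])
a=c(t,135,150,80,110,5);b=c(s,345,170,78,110,5)
cv2.imwrite("pics/c2.png",np.hstack([a,b]))
E
```

```text
(no output)
```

View pics/c1.png

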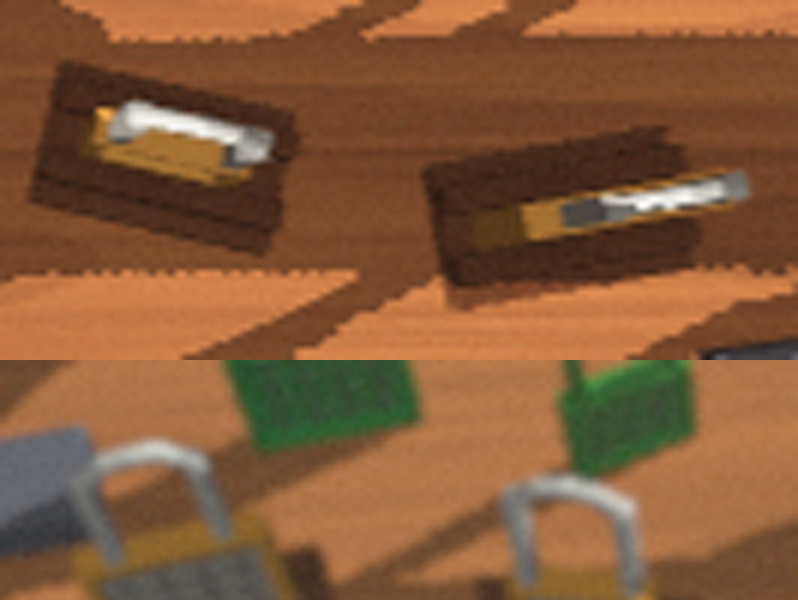

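View pics/c2.png

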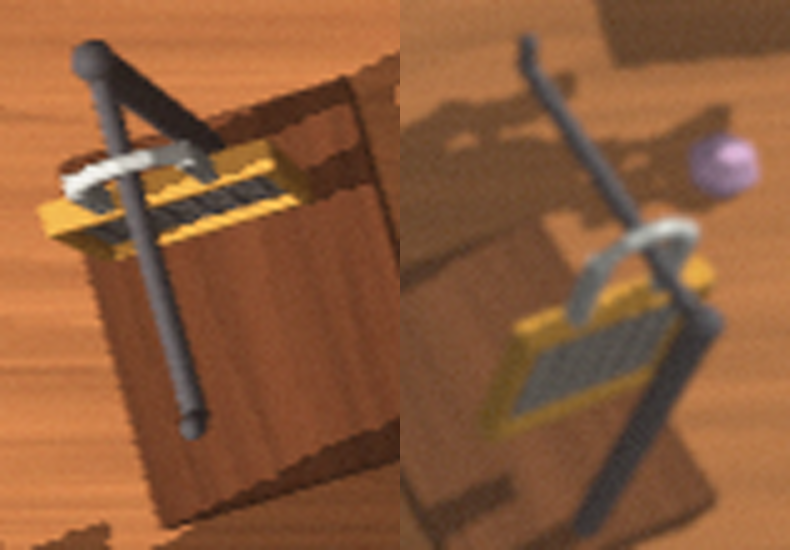

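Medium loop: top view (605,207)–(748,185), scene apex (150,448) in crop c1. Small loop: top view (115,125)–(270,145), scene apex (570,485). Hook in c2: top view post (92,58), tip (192,425); scene post (704,320), tip (527,45).

```bash
cat > h.py <<'E'
import numpy as np
from plant import bot, imaging
def ray(n,u,v):
    m=imaging.camera_model(n);P=np.array(m['pose']);d=P[:3,:3]@np.linalg.solve(np.array(m['camera_matrix']),[u,v,1]);return P[:3,3],d/np.linalg.norm(d)
def atz(n,u,v,z):
    o,d=ray(n,u,v);return o+d*(z-o[2])/d[2]
def tri(a,b):
    o1,d1=ray("top",*a);o2,d2=ray("scene",*b)
    s=np.linalg.lstsq(np.c_[d1,-d2],o2-o1,rcond=None)[0];p,q=o1+d1*s[0],o2+d2*s[1];return (p+q)/2,np.linalg.norm(p-q)
def proj(n,p):
    m=imaging.camera_model(n);P=np.linalg.inv(np.array(m['pose']));c=P[:3,:3]@p+P[:3,3];q=np.array(m['camera_matrix'])@c;return q[:2]/q[2]
T1=lambda u,v:(310+u/6,195+v/6)
S1=lambda u,v:(130+u/6,205+(v-360)/6)
T2=lambda u,v:(135+u/5,150+v/5)
S2=lambda u,v:(345+(u-400)/5,170+v/5)
E
python3 - <<'E'
from h import *
np.set_printoptions(precision=4,suppress=True)
print("med",tri(T1(677,196),S1(150,448)));print("small",tri(T1(195,130),S1(570,483)))
print("tip",tri(T2(192,425),S2(527,45)));print("post",tri(T2(92,58),S2(704,320)))
a,b=atz("top",*T2(192,425),.247),atz("top",*T2(95,75),.236);print(a,b,a-b,np.degrees(np.arctan2(*(b-a)[1::-1])))
for z in(.14,.16,.18):
  for n,p,q in(("m",(605,207),(748,185)),("s",(115,122),(270,138))):
    a,b=atz("top",*T1(*p),z),atz("top",*T1(*q),z);d=a-b;print(z,n,a,b,(a+b)/2,np.linalg.norm(d),"yaw",np.degrees(np.arctan2(-d[0],d[1])))
# stands
for n,p,q in(("m",(425,170),(665,128)),("s",(62,62),(297,118))):
    a,b=atz("top",*T1(*p),.03),atz("top",*T1(*q),.03);d=a-b;print(n,np.linalg.norm(d),"yaw",np.degrees(np.arctan2(-d[0],d[1])))
for z in(.16,.18,.2):print(atz("scene",*S1(78,490),z-.01),atz("scene",*S1(210,465),z-.01))
E
```

```text
med (array([ 0.4925, -0.333 ,  0.1672]), np.float64(0.008967374541601255))
small (array([ 0.5195, -0.1671,  0.1548]), np.float64(0.003585722375093832))
tip (array([0.482 , 0.1784, 0.2412]), np.float64(0.003177082790367169))
post (array([0.6299, 0.2204, 0.2365]), np.float64(0.003112998244011918))
[0.4814 0.1756 0.247 ] [0.6226 0.2177 0.236 ] [-0.1412 -0.0421  0.011 ] 16.60172096776859
0.14 m [ 0.4899 -0.3198  0.14  ] [ 0.4972 -0.3725  0.14  ] [ 0.4936 -0.3462  0.14  ] 0.053117470899631376 yaw 7.810701831084097
0.14 s [ 0.5238 -0.1419  0.14  ] [ 0.5171 -0.1984  0.14  ] [ 0.5204 -0.1701  0.14  ] 0.056916631908256625 yaw -6.799616107537534
0.16 m [ 0.489 -0.314  0.16 ] [ 0.4961 -0.3656  0.16  ] [ 0.4925 -0.3398  0.16  ] 0.05206427579431339 yaw 7.810701831084128
0.16 s [ 0.5222 -0.1395  0.16  ] [ 0.5156 -0.1949  0.16  ] [ 0.5189 -0.1672  0.16  ] 0.055788108333588916 yaw -6.799616107537653
0.18 m [ 0.4881 -0.3081  0.18  ] [ 0.495  -0.3586  0.18  ] [ 0.4915 -0.3334  0.18  ] 0.05101108068899542 yaw 7.81070183108416
0.18 s [ 0.5206 -0.1372  0.18  ] [ 0.5141 -0.1914  0.18  ] [ 0.5174 -0.1643  0.18  ] 0.05465958475892116 yaw -6.799616107537665
m 0.0993178381686344 yaw 9.007995353089546
s 0.09785548117894612 yaw -14.374410666133132
[ 0.4995 -0.3604  0.15  ] [ 0.4934 -0.3086  0.15  ]
[ 0.5118 -0.3545  0.17  ] [ 0.5058 -0.304   0.17  ]
[ 0.5241 -0.3486  0.19  ] [ 0.5182 -0.2993  0.19  ]
```

```bash
cat >> h.py <<'E'
from scipy.spatial.transform import Rotation as Ro
def plan(wps):
    """wps: list of (x,y,z,yaw_deg,rows); prints rows in tool frame from the measured pose"""
    s=bot.sense();p=np.array(s['ee_pos']);yaw=s['eef_rot'][2]%360
    p0=p*1000
    print("t",s['t'],"at",np.round(p0,1),"rot",np.round(s['eef_rot'],2))
    for x,y,z,w,n in wps:
        tgt=np.array([x,y,z])*1000;st=p0.copy();y0=yaw;cur=p0.copy();out=[]
        for i in range(1,n+1):
            R=Ro.from_euler('xyz',[180,0,yaw],degrees=True).as_matrix()
            d=np.round(R.T@(st+(tgt-st)*i/n-cur),0 if i<n else 1);cur=cur+R@d
            dr=np.round(-((y0+(w-y0)*i/n)-yaw),1);yaw-=dr
            out.append((d.tolist(),float(dr)))
        p0=cur
        print([[round(float(v),1)+0. for v in o[0]] for o in out]);print([[0,0,o[1]] for o in out])
E
python3 - <<'E'
from h import *
np.set_printoptions(precision=4,suppress=True)
for z in(.14,.145,.15):print("s",(atz("scene",*S1(505,500),z)+atz("scene",*S1(635,520),z))/2)
print("s top",atz("top",*T1(201,128),.156))
plan([(.40,.25,.35,170,10),(.47,-.1,.33,180,10),(.4935,-.336,.24,188.5,10)])
E
```

```text
s [ 0.5236 -0.1669  0.14  ]
s [ 0.5265 -0.1666  0.145 ]
s [ 0.5294 -0.1662  0.15  ]
s top [ 0.5199 -0.1709  0.156 ]
t 0.1 at [232.3 606.4 230.5] rot [-179.91    0.01  159.04]
[[-28.0, -27.0, -12.0], [-28.0, -28.0, -12.0], [-28.0, -28.0, -12.0], [-26.0, -29.0, -12.0], [-27.0, -30.0, -12.0], [-25.0, -30.0, -12.0], [-25.0, -30.0, -12.0], [-25.0, -31.0, -12.0], [-24.0, -31.0, -12.0], [-23.0, -32.0, -11.5]]
[[0, 0, -1.1], [0, 0, -1.1], [0, 0, -1.1], [0, 0, -1.1], [0, 0, -1.1], [0, 0, -1.1], [0, 0, -1.1], [0, 0, -1.1], [0, 0, -1.1], [0, 0, -1.1]]
[[-13.0, -33.0, 2.0], [-12.0, -34.0, 2.0], [-12.0, -33.0, 2.0], [-11.0, -34.0, 2.0], [-11.0, -34.0, 2.0], [-10.0, -35.0, 2.0], [-9.0, -34.0, 2.0], [-9.0, -35.0, 2.0], [-8.0, -34.0, 2.0], [-7.9, -35.3, 2.0]]
[[0, 0, -1.0], [0, 0, -1.0], [0, 0, -1.0], [0, 0, -1.0], [0, 0, -1.0], [0, 0, -1.0], [0, 0, -1.0], [0, 0, -1.0], [0, 0, -1.0], [0, 0, -1.0]]
[[-2.0, -24.0, 9.0], [-2.0, -23.0, 9.0], [-2.0, -24.0, 9.0], [-1.0, -24.0, 9.0], [-1.0, -23.0, 9.0], [-1.0, -24.0, 9.0], [0.0, -24.0, 9.0], [0.0, -23.0, 9.0], [1.0, -24.0, 9.0], [0.4, -23.9, 9.0]]
[[0, 0, -0.8], [0, 0, -0.9], [0, 0, -0.8], [0, 0, -0.9], [0, 0, -0.8], [0, 0, -0.9], [0, 0, -0.8], [0, 0, -0.9], [0, 0, -0.8], [0, 0, -0.9]]
```

step_arm(xyz=[[-28, -27, -12], [-28, -28, -12], [-28, -28, -12], [-26, -29, -12], [-27, -30, -12], [-25, -30, -12], [-25, -30, -12], [-25, -31, -12], [-24, -31, -12], [-23, -32, -11.5]], delta_rot=[[0, 0, -1.1], [0, 0, -1.1], [0, 0, -1.1], [0, 0, -1.1], [0, 0, -1.1], [0, 0, -1.1], [0, 0, -1.1], [0, 0, -1.1], [0, 0, -1.1], [0, 0, -1.1]], gripper=1, squeeze=60)

```text
t: 1.1
ee_pos: [0.4004, 0.2488, 0.3511]
eef_rot: [-180.0, -0.0, 170.1]
wrist_force: [1.0, 0.1, -0.0]
opening: 0.0852
grip_force: 0.0
```

step_arm(xyz=[[-13, -33, 2], [-12, -34, 2], [-12, -33, 2], [-11, -34, 2], [-11, -34, 2], [-10, -35, 2], [-9, -34, 2], [-9, -35, 2], [-8, -34, 2], [-7.9, -35.3, 2]], delta_rot=[[0, 0, -1], [0, 0, -1], [0, 0, -1], [0, 0, -1], [0, 0, -1], [0, 0, -1], [0, 0, -1], [0, 0, -1], [0, 0, -1], [0, 0, -1]])

```text
t: 2.1
ee_pos: [0.47, -0.1007, 0.3306]
eef_rot: [180.0, -0.0, -179.9]
wrist_force: [0.3, 0.4, 0.0]
opening: 0.0852
grip_force: 0.0
```

step_arm(xyz=[[-2, -24, 9], [-2, -23, 9], [-2, -24, 9], [-1, -24, 9], [-1, -23, 9], [-1, -24, 9], [0, -24, 9], [0, -23, 9], [1, -24, 9], [0.4, -23.9, 9]], delta_rot=[[0, 0, -0.8], [0, 0, -0.9], [0, 0, -0.8], [0, 0, -0.9], [0, 0, -0.8], [0, 0, -0.9], [0, 0, -0.8], [0, 0, -0.9], [0, 0, -0.8], [0, 0, -0.9]])

```text
t: 3.1
ee_pos: [0.4934, -0.3362, 0.24]
eef_rot: [180.0, -0.0, -171.4]
wrist_force: [0.2, -0.2, -0.1]
opening: 0.0854
grip_force: 0.0
```

```bash
python3 - <<'E'
from h import *
import cv2
im=imaging.snapshot("scene");t=imaging.snapshot("top")
a=cv2.resize(im[150:290,90:290],(800,560),interpolation=cv2.INTER_CUBIC)
cv2.imwrite("pics/m1.png",a[...,::-1])
print(np.round(bot.sense()['joints'],1))
plan([(.4935,-.336,.116,188.5,10)])
E
```

```text
[  8.5  27.3  29.8  97.3 -15.1  59.5 141.6]
t 3.2 at [ 492.  -338.5  239.4] rot [-1.7995e+02 -1.6000e-01 -1.7167e+02]
[[0.0, 0.0, 12.0], [0.0, 0.0, 13.0], [-1.0, 1.0, 12.0], [0.0, 0.0, 12.0], [0.0, 0.0, 13.0], [0.0, 0.0, 12.0], [0.0, 1.0, 12.0], [0.0, 0.0, 13.0], [-1.0, 0.0, 12.0], [0.2, 0.3, 12.4]]
[[0, 0, -0.0], [0, 0, -0.0], [0, 0, -0.1], [0, 0, 0.0], [0, 0, 0.0], [0, 0, -0.0], [0, 0, -0.0], [0, 0, -0.0], [0, 0, -0.1], [0, 0, 0.0]]
```

View pics/m1.png

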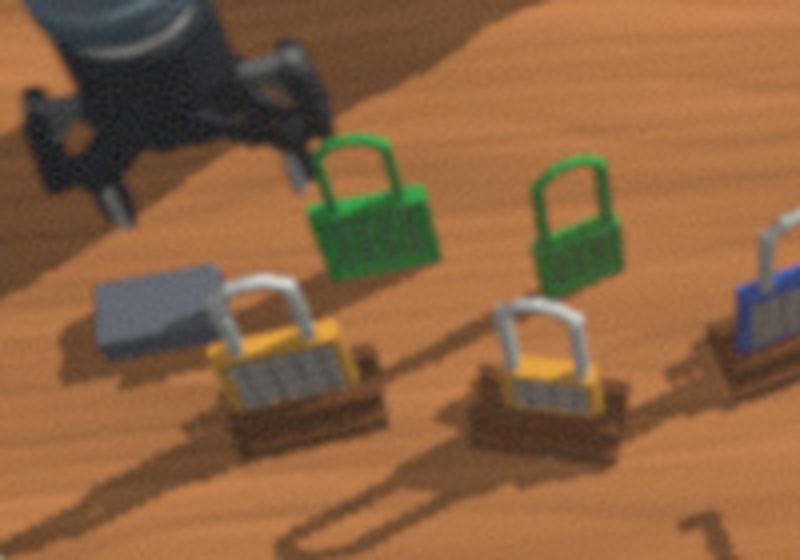

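Gripper fingertips at crop (118,222) and (297,185). Medium loop apex at (262,280), shoulders (215,300) and (305,285). I'll check the offset against the projected tips.

```bash
python3 - <<'E'
from h import *
for z in(.24,.253):print(proj("scene",[.4935,-.336,z]), "seen",90+207/4,150+203/4)
print(proj("scene",[.4935,-.336,.165]),"seen loop top",90+262/4,150+280/4)
for p in([.52,-.17,.156],[.519,-.167,.156]):print(proj("scene",p),"seen small top",90+545/4,150+303/4)
y=np.radians(8.5)
for s in(1,-1):
  for dz in(0,-.067+.008): print(s,dz,(proj("scene",np.array([.4935,-.336,.157+dz])+s*.0225*np.array([-np.sin(y),np.cos(y),0]))-[90,150])*4)
E
```

```text
[143.74007529 202.93773969] seen 141.75 200.75
[142.19941679 199.66622584] seen 141.75 200.75
[151.94301308 220.35628161] seen loop top 155.5 220.0
[222.97861564 225.47647244] seen small top 226.25 225.75
[224.22110786 225.00042727] seen small top 226.25 225.75
1 0 [288.96498403 280.18845702]
1 -0.059000000000000004 [309.66402589 328.46019032]
-1 0 [212.81383107 296.5075892 ]
-1 -0.059000000000000004 [237.37866633 344.29369888]
```

step_arm(xyz=[[0, 0, 12], [0, 0, 13], [0, 0, 12], [0, 0, 12], [0, 0, 13], [0, 0, 12], [0, 0, 12], [0, 0, 13], [0, 0, 12], [0, 0, 12]], delta_rot=[[0, 0, 0], [0, 0, 0], [0, 0, 0], [0, 0, 0], [0, 0, 0], [0, 0, 0], [0, 0, 0], [0, 0, 0], [0, 0, 0], [0, 0, 0]])

```text
t: 4.2
ee_pos: [0.4937, -0.3355, 0.1168]
eef_rot: [-180.0, -0.0, -171.5]
wrist_force: [0.0, 0.5, 1.0]
opening: 0.0852
grip_force: 0.0
```

step_arm(xyz=[[0, 0, 1], [0, 0, 0], [0, 0, 0], [0, 0, 0], [0, 0, 0], [0, 0, 0], [0, 0, 0], [0, 0, 0], [0, 0, 0], [0, 0, 0]], delta_rot=[[0, 0, 0], [0, 0, 0], [0, 0, 0], [0, 0, 0], [0, 0, 0], [0, 0, 0], [0, 0, 0], [0, 0, 0], [0, 0, 0], [0, 0, 0]], gripper=0.4, squeeze=60)

```text
t: 5.2
ee_pos: [0.494, -0.3358, 0.1172]
eef_rot: [-180.0, 0.0, -171.5]
wrist_force: [-0.2, -0.6, 4.5]
opening: 0.0512
grip_force: 62.9
```

```bash
python3 - <<'E'
from h import *
np.set_printoptions(precision=4,suppress=True)
q=np.array([atz("top",*T2(*p),.235) for p in((106,100),(143,235),(160,300),(178,370))])
print(q, np.degrees(np.polyfit(q[:,0],q[:,1],1)))
print(atz("top",*T2(92,58),.241),atz("top",*T2(192,425),.247),np.degrees(np.arctan(np.polyfit(q[:,0],q[:,1],1)[0])))
plan([(.494,-.336,.26,188.5,10),(.46,-.1,.32,191,10),(.4285,.162,.32,196.2,10)])
E
```

```text
[[0.6126 0.2134 0.235 ]
 [0.5579 0.1982 0.235 ]
 [0.5318 0.1912 0.235 ]
 [0.5038 0.1839 0.235 ]] [15.5765  2.6781]
[0.6285 0.2176 0.241 ] [0.4814 0.1756 0.247 ] 15.208945938711851
t 5.2 at [ 494.  -335.8  117.2] rot [-179.97    0.04 -171.46]
[[0.0, 0.0, -14.0], [0.0, 0.0, -15.0], [0.0, 0.0, -14.0], [0.0, 0.0, -14.0], [0.0, 0.0, -14.0], [0.0, 0.0, -15.0], [0.0, 0.0, -14.0], [0.0, 0.0, -14.0], [0.0, 0.0, -15.0], [0.0, -0.2, -13.8]]
[[0, 0, 0.0], [0, 0, 0.0], [0, 0, 0.0], [0, 0, 0.0], [0, 0, 0.0], [0, 0, 0.0], [0, 0, 0.0], [0, 0, 0.0], [0, 0, 0.0], [0, 0, 0.0]]
[[0.0, 24.0, -6.0], [0.0, 24.0, -6.0], [-1.0, 24.0, -6.0], [0.0, 23.0, -6.0], [-1.0, 24.0, -6.0], [0.0, 24.0, -6.0], [-1.0, 24.0, -6.0], [-1.0, 24.0, -6.0], [-1.0, 24.0, -6.0], [-1.0, 23.3, -6.0]]
[[0, 0, -0.2], [0, 0, -0.3], [0, 0, -0.2], [0, 0, -0.3], [0, 0, -0.2], [0, 0, -0.3], [0, 0, -0.2], [0, 0, -0.3], [0, 0, -0.2], [0, 0, -0.3]]
[[-2.0, 26.0, 0.0], [-2.0, 27.0, 0.0], [-2.0, 26.0, 0.0], [-3.0, 26.0, 0.0], [-3.0, 26.0, 0.0], [-3.0, 27.0, 0.0], [-3.0, 26.0, 0.0], [-4.0, 26.0, 0.0], [-4.0, 26.0, 0.0], [-3.8, 26.1, 0.0]]
[[0, 0, -0.5], [0, 0, -0.5], [0, 0, -0.5], [0, 0, -0.6], [0, 0, -0.5], [0, 0, -0.5], [0, 0, -0.5], [0, 0, -0.5], [0, 0, -0.5], [0, 0, -0.6]]
```

step_arm(xyz=[[0, 0, -6], [0, 0, -10], [0, 0, -14], [0, 0, -14], [0, 0, -16], [0, 0, -16], [0, 0, -16], [0, 0, -17], [0, 0, -17], [0, 0, -17]], delta_rot=[[0, 0, 0], [0, 0, 0], [0, 0, 0], [0, 0, 0], [0, 0, 0], [0, 0, 0], [0, 0, 0], [0, 0, 0], [0, 0, 0], [0, 0, 0]])

```text
t: 6.2
ee_pos: [0.4936, -0.3356, 0.2617]
eef_rot: [-180.0, 0.0, -171.5]
wrist_force: [0.5, -0.5, -1.0]
opening: 0.0509
grip_force: 62.4
```

step_arm(xyz=[[0, 10, -6], [0, 18, -6], [-1, 24, -6], [0, 28, -6], [-1, 28, -6], [0, 28, -6], [-1, 28, -6], [-1, 26, -6], [-1, 24, -6], [-1, 24, -6]], delta_rot=[[0, 0, -0.2], [0, 0, -0.3], [0, 0, -0.2], [0, 0, -0.3], [0, 0, -0.2], [0, 0, -0.3], [0, 0, -0.2], [0, 0, -0.3], [0, 0, -0.2], [0, 0, -0.3]])

```text
t: 7.2
ee_pos: [0.4584, -0.0983, 0.3201]
eef_rot: [180.0, -0.0, -168.9]
wrist_force: [1.0, 1.3, -0.7]
opening: 0.051
grip_force: 62.5
```

step_arm(xyz=[[-2, 26, 0], [-2, 30, 0], [-2, 32, 0], [-3, 32, 0], [-3, 32, 0], [-3, 32, 0], [-3, 28, 0], [-4, 24, 0], [-4, 16, 0], [-4, 8, 0]], delta_rot=[[0, 0, -0.5], [0, 0, -0.5], [0, 0, -0.5], [0, 0, -0.5], [0, 0, -0.5], [0, 0, -0.5], [0, 0, -0.5], [0, 0, -0.5], [0, 0, -0.5], [0, 0, -0.5]])

```text
t: 8.2
ee_pos: [0.4294, 0.1618, 0.3198]
eef_rot: [180.0, -0.0, -163.8]
wrist_force: [-0.2, -0.5, -1.4]
opening: 0.0514
grip_force: 62.6
```

```bash
python3 - <<'E'
from h import *
import cv2
im=imaging.snapshot("scene");
a=cv2.resize(im[100:290,270:450],(720,760),interpolation=cv2.INTER_CUBIC)[:600]
cv2.imwrite("pics/h1.png",a[...,::-1])
plan([(.4285,.1625,.225,195.8,10)])
E
```

```text
t 8.25 at [430.  162.5 319.8] rot [ 1.7998e+02  3.0000e-02 -1.6376e+02]
[[0.0, 0.0, 9.0], [0.0, 0.0, 10.0], [0.0, 0.0, 9.0], [1.0, 0.0, 10.0], [0.0, 0.0, 9.0], [0.0, 0.0, 10.0], [0.0, 0.0, 9.0], [0.0, 0.0, 10.0], [0.0, 0.0, 9.0], [0.4, 0.5, 9.8]]
[[0, 0, 0.0], [0, 0, 0.1], [0, 0, 0.0], [0, 0, 0.1], [0, 0, 0.0], [0, 0, 0.1], [0, 0, 0.0], [0, 0, 0.0], [0, 0, 0.1], [0, 0, 0.0]]
```

View pics/h1.png

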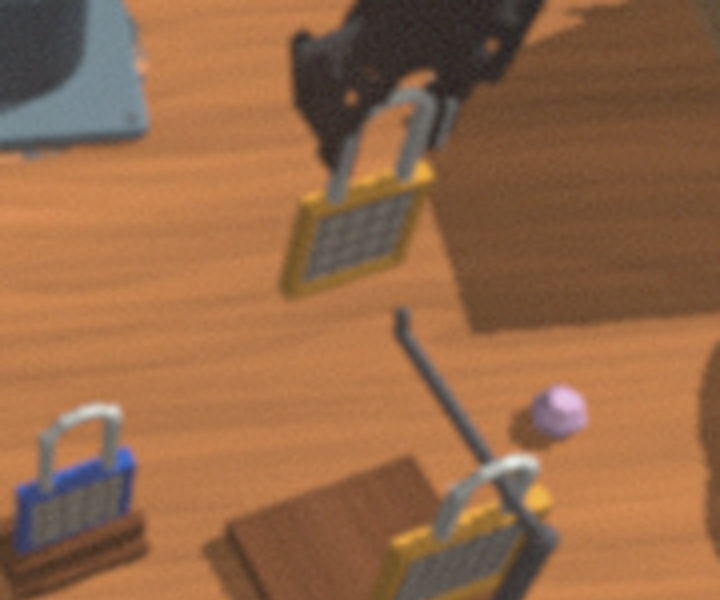

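Medium sieve is held upright, with its loop apex at crop (410,95), frame top at (335,200)–(430,170) and the hook tip at (402,315). I'll lower it in front of the tip.

step_arm(xyz=[[0, 0, 6], [0, 0, 10], [0, 0, 11], [0, 0, 11], [0, 0, 11], [0, 0, 11], [0, 0, 11], [0, 0, 11], [0, 0, 9], [0, 0, 4]], delta_rot=[[0, 0, 0], [0, 0, 0.1], [0, 0, 0], [0, 0, 0.1], [0, 0, 0], [0, 0, 0.1], [0, 0, 0], [0, 0, 0], [0, 0, 0], [0, 0, 0]])

```text
t: 9.25
ee_pos: [0.4296, 0.1603, 0.2237]
eef_rot: [-180.0, -0.1, -164.3]
wrist_force: [-0.2, 0.5, -1.0]
opening: 0.0508
grip_force: 62.6
```

```bash
python3 - <<'E'
from h import *
import cv2
im=imaging.snapshot("scene")
a=cv2.resize(im[130:280,330:450],(640,800),interpolation=cv2.INTER_CUBIC)[:600]
cv2.imwrite("pics/h2.png",a[...,::-1])
b=.8
print("apex pred h1",(proj("scene",[.4297,.162,.32+.048])-[270,100])*4)
p=np.array(bot.sense()['ee_pos']);print(p)
print("now apex",(proj("scene",p+[0,0,.048])-[330,130])*5.333)
print("tip",(proj("scene",[.4815,.177,.245])-[330,130])*5.333)
E
```

```text
apex pred h1 [395.06886404  95.91549989]
[0.42957224 0.16023968 0.22364098]
now apex [156.53092419 126.47634317]
tip [209.98247927 255.47345847]
```

View pics/h2.png

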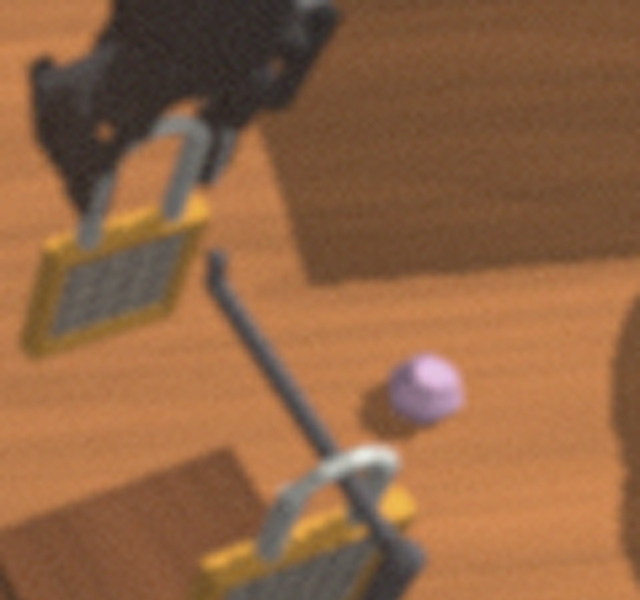

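Medium loop (arch about (175,120), legs to (131,227)) stands before the tip at (213,258) as predicted. Sliding in along the bar.

step_arm(xyz=[[-4, 2, 0], [-8, 0, 0], [-12, 0, 0], [-14, 0, 0], [-14, 0, 0], [-14, 0, 0], [-14, 0, 0], [-12, 0, 0], [-10, 0, 0], [-6, 0, 0]], delta_rot=[[0, 0, 0], [0, 0, 0], [0, 0, 0], [0, 0, 0], [0, 0, 0], [0, 0, 0], [0, 0, 0], [0, 0, 0], [0, 0, 0], [0, 0, 0]])

```text
t: 10.3
ee_pos: [0.5346, 0.1919, 0.2248]
eef_rot: [-180.0, 0.0, -164.3]
wrist_force: [-0.1, 0.1, -1.5]
opening: 0.0511
grip_force: 62.6
```

step_arm(xyz=[[-6, 0, 0], [-8, 0, 0], [-6, 0, 0], [-4, 0, 2], [0, 0, 4], [0, 0, 4], [0, 0, 3], [0, 0, 2], [0, 0, 2], [0, 0, 0]], delta_rot=[[0, 0, 0], [0, 0, 0], [0, 0, 0], [0, 0, 0], [0, 0, 0], [0, 0, 0], [0, 0, 0], [0, 0, 0], [0, 0, 0], [0, 0, 0]])

```text
t: 11.3
ee_pos: [0.5564, 0.1981, 0.2076]
eef_rot: [-180.0, -0.0, -164.3]
wrist_force: [-0.3, 0.6, -1.4]
opening: 0.0513
grip_force: 62.6
```

step_arm(xyz=[[0, 0, 2], [0, 0, 2], [0, 0, 1], [0, 0, 1], [0, 0, 1], [0, 0, 1], [0, 0, 1], [0, 0, 0], [0, 0, 0], [0, 0, 0]], delta_rot=[[0, 0, 0], [0, 0, 0], [0, 0, 0], [0, 0, 0], [0, 0, 0], [0, 0, 0], [0, 0, 0], [0, 0, 0], [0, 0, 0], [0, 0, 0]])

```text
t: 12.3
ee_pos: [0.5566, 0.1982, 0.1988]
eef_rot: [-180.0, 0.0, -164.3]
wrist_force: [0.3, 1.1, -1.3]
opening: 0.0513
grip_force: 62.6
```

step_arm(xyz=[[0, 0, 1], [0, 0, 0.5], [0, 0, 0.5], [0, 0, 0.5], [0, 0, 0.5], [0, 0, 0], [0, 0, 0], [0, 0, 0], [0, 0, 0], [0, 0, 0]], delta_rot=[[0, 0, 0], [0, 0, 0], [0, 0, 0], [0, 0, 0], [0, 0, 0], [0, 0, 0], [0, 0, 0], [0, 0, 0], [0, 0, 0], [0, 0, 0]])

```text
t: 13.3
ee_pos: [0.5566, 0.1982, 0.1958]
eef_rot: [180.0, 0.0, -164.3]
wrist_force: [-0.5, -0.1, -1.4]
opening: 0.0511
grip_force: 62.6
```

step_arm(xyz=[[0, 0, 0.5], [0, 0, 0.5], [0, 0, 0.5], [0, 0, 0.5], [0, 0, 0.5], [0, 0, 0.5], [0, 0, 0], [0, 0, 0], [0, 0, 0], [0, 0, 0]], delta_rot=[[0, 0, 0], [0, 0, 0], [0, 0, 0], [0, 0, 0], [0, 0, 0], [0, 0, 0], [0, 0, 0], [0, 0, 0], [0, 0, 0], [0, 0, 0]])

```text
t: 14.3
ee_pos: [0.5566, 0.1982, 0.1928]
eef_rot: [-180.0, 0.0, -164.3]
wrist_force: [-0.4, 0.0, -0.9]
opening: 0.051
grip_force: 62.6
```

step_arm(xyz=[[0, 0, 0.5], [0, 0, 0.5], [0, 0, 0.5], [0, 0, 0.5], [0, 0, 0], [0, 0, 0], [0, 0, 0], [0, 0, 0], [0, 0, 0], [0, 0, 0]], delta_rot=[[0, 0, 0], [0, 0, 0], [0, 0, 0], [0, 0, 0], [0, 0, 0], [0, 0, 0], [0, 0, 0], [0, 0, 0], [0, 0, 0], [0, 0, 0]])

```text
t: 15.3
ee_pos: [0.5568, 0.1983, 0.1921]
eef_rot: [180.0, 0.0, -164.3]
wrist_force: [-3.9, -0.3, 10.0]
opening: 0.0508
grip_force: 63.9
```

```bash
python3 - <<'E'
from h import *
import cv2
print(bot.sense()['wrist_force'])
im=imaging.snapshot("scene");im2=imaging.snapshot("top")
a=cv2.resize(im[170:270,345:445],(400,400),interpolation=cv2.INTER_CUBIC)
b=cv2.resize(im2[150:250,130:230],(400,400),interpolation=cv2.INTER_CUBIC)
cv2.imwrite("pics/h3.png",np.hstack([a,b])[...,::-1])
E
```

```text
[-3.93969123 -0.31169797 10.02813763]
```

View pics/h3.png

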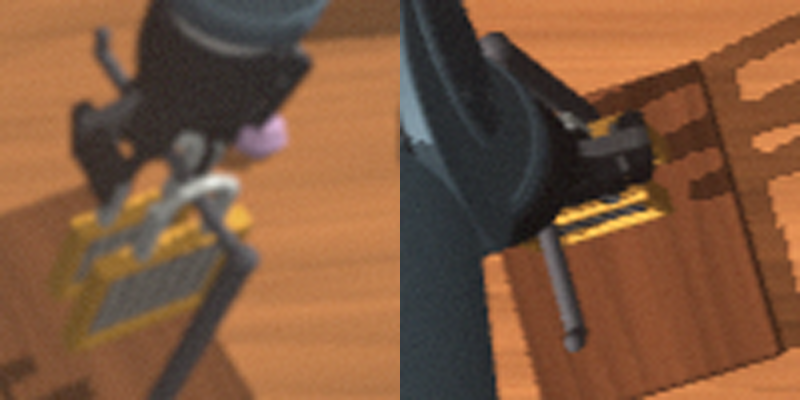

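Medium sieve's frame hangs just in front of the large one in both views, the loop bearing on the bar (10 N contact). I'll ease off and release, then rise.

step_arm(xyz=[[0, 0, -0.5], [0, 0, -0.6], [0, 0, 0], [0, 0, 0], [0, 0, 0], [0, 0, 0], [0, 0, 0], [0, 0, 0], [0, 0, 0], [0, 0, 0]], delta_rot=[[0, 0, 0], [0, 0, 0], [0, 0, 0], [0, 0, 0], [0, 0, 0], [0, 0, 0], [0, 0, 0], [0, 0, 0], [0, 0, 0], [0, 0, 0]], squeeze=20)

```text
t: 16.4
ee_pos: [0.5567, 0.1982, 0.1923]
eef_rot: [180.0, 0.0, -164.3]
wrist_force: [-2.9, -1.5, 6.3]
opening: 0.051
grip_force: 63.1
```

step_arm(xyz=[[0, 0, 0], [0, 0, 0], [0, 0, 0], [0, 0, 0], [0, 0, 0], [0, 0, 0], [0, 0, 0], [0, 0, 0], [0, 0, 0], [0, 0, 0]], delta_rot=[[0, 0, 0], [0, 0, 0], [0, 0, 0], [0, 0, 0], [0, 0, 0], [0, 0, 0], [0, 0, 0], [0, 0, 0], [0, 0, 0], [0, 0, 0]], gripper=0.85)

```text
t: 17.4
ee_pos: [0.5566, 0.1982, 0.1919]
eef_rot: [-180.0, 0.0, -164.3]
wrist_force: [-0.6, 0.3, -0.1]
opening: 0.0724
grip_force: 0.0
```

```bash
python3 - <<'E'
from h import *
p=bot.sense()['ee_pos']
plan([(p[0],p[1],.33,195.8,10),(.52,0.0,.33,180,10),(.5205,-.168,.24,166.5,10)])
E
```

```text
t 17.4 at [556.6 198.2 191.9] rot [-180.      0.   -164.26]
[[0.0, 0.0, -14.0], [0.0, 0.0, -14.0], [0.0, 0.0, -13.0], [0.0, 0.0, -14.0], [0.0, 0.0, -14.0], [0.0, 0.0, -14.0], [0.0, 0.0, -14.0], [0.0, 0.0, -13.0], [0.0, 0.0, -14.0], [0.0, 0.0, -14.1]]
[[0, 0, -0.0], [0, 0, -0.0], [0, 0, -0.0], [0, 0, -0.0], [0, 0, -0.0], [0, 0, -0.0], [0, 0, -0.0], [0, 0, -0.0], [0, 0, -0.1], [0, 0, 0.0]]
[[9.0, -18.0, 0.0], [8.0, -18.0, 0.0], [8.0, -19.0, 0.0], [8.0, -19.0, 0.0], [7.0, -19.0, 0.0], [6.0, -19.0, 0.0], [6.0, -19.0, 0.0], [5.0, -19.0, 0.0], [5.0, -20.0, 0.0], [3.9, -19.7, 0.0]]
[[0, 0, 1.6], [0, 0, 1.6], [0, 0, 1.6], [0, 0, 1.5], [0, 0, 1.6], [0, 0, 1.6], [0, 0, 1.6], [0, 0, 1.6], [0, 0, 1.6], [0, 0, 1.5]]
[[0.0, -17.0, 9.0], [0.0, -17.0, 9.0], [-1.0, -16.0, 9.0], [-2.0, -17.0, 9.0], [-1.0, -17.0, 9.0], [-2.0, -17.0, 9.0], [-3.0, -16.0, 9.0], [-2.0, -17.0, 9.0], [-4.0, -16.0, 9.0], [-3.2, -16.6, 9.0]]
[[0, 0, 1.4], [0, 0, 1.3], [0, 0, 1.4], [0, 0, 1.3], [0, 0, 1.4], [0, 0, 1.3], [0, 0, 1.4], [0, 0, 1.3], [0, 0, 1.4], [0, 0, 1.3]]
```

step_arm(xyz=[[0, 0, -6], [0, 0, -10], [0, 0, -14], [0, 0, -15], [0, 0, -15], [0, 0, -16], [0, 0, -16], [0, 0, -16], [0, 0, -15], [0, 0, -15]], delta_rot=[[0, 0, 0], [0, 0, 0], [0, 0, 0], [0, 0, 0], [0, 0, 0], [0, 0, 0], [0, 0, 0], [0, 0, 0], [0, 0, 0], [0, 0, 0]])

```text
t: 18.4
ee_pos: [0.5567, 0.1981, 0.3321]
eef_rot: [180.0, 0.1, -164.3]
wrist_force: [0.4, -0.1, -0.6]
opening: 0.0728
grip_force: 0.0
```

step_arm(xyz=[[9, -18, 0], [8, -18, 0], [8, -19, 0], [8, -19, 0], [7, -19, 0], [6, -19, 0], [6, -19, 0], [5, -19, 0], [5, -20, 0], [3.9, -19.7, 0]], delta_rot=[[0, 0, 1.6], [0, 0, 1.6], [0, 0, 1.6], [0, 0, 1.5], [0, 0, 1.6], [0, 0, 1.6], [0, 0, 1.6], [0, 0, 1.6], [0, 0, 1.6], [0, 0, 1.5]], gripper=1)

```text
t: 19.4
ee_pos: [0.5193, -0.0016, 0.3299]
eef_rot: [-180.0, 0.0, 179.8]
wrist_force: [0.2, -1.0, 0.0]
opening: 0.0856
grip_force: 0.0
```

step_arm(xyz=[[0, -17, 9], [0, -17, 9], [-1, -16, 9], [-2, -17, 9], [-1, -17, 9], [-2, -17, 9], [-3, -16, 9], [-2, -17, 9], [-4, -16, 9], [-3.2, -16.6, 9]], delta_rot=[[0, 0, 1.4], [0, 0, 1.3], [0, 0, 1.4], [0, 0, 1.4], [0, 0, 1.4], [0, 0, 1.4], [0, 0, 1.4], [0, 0, 1.4], [0, 0, 1.4], [0, 0, 1.4]])

```text
t: 20.4
ee_pos: [0.5197, -0.1692, 0.2391]
eef_rot: [180.0, 0.0, 165.9]
wrist_force: [-0.2, 0.6, -1.0]
opening: 0.0855
grip_force: 0.0
```

```bash
python3 - <<'E'
from h import *
import cv2
im=imaging.snapshot("scene")
a=cv2.resize(im[150:290,180:290],(550,700),interpolation=cv2.INTER_CUBIC)[:600]
b=cv2.resize(im[170:290,345:395],(250,600),interpolation=cv2.INTER_CUBIC)
cv2.imwrite("pics/s1.png",np.hstack([a,b])[...,::-1])
y=np.radians(-14);o=np.array([.5205,-.168,.147])
for s in(1,-1):
  for dz in(-.004,-.076): print(s,dz,(proj("scene",o+[0,0,dz]+s*.0225*np.array([-np.sin(y),np.cos(y),0]))-[180,150])*5)
E
```

```text
1 -0.004 [267.65823879 397.0917959 ]
1 -0.076 [277.90842877 466.92724885]
-1 -0.004 [175.78811772 385.90446592]
-1 -0.076 [191.3740917  456.19818613]
```

View pics/s1.png

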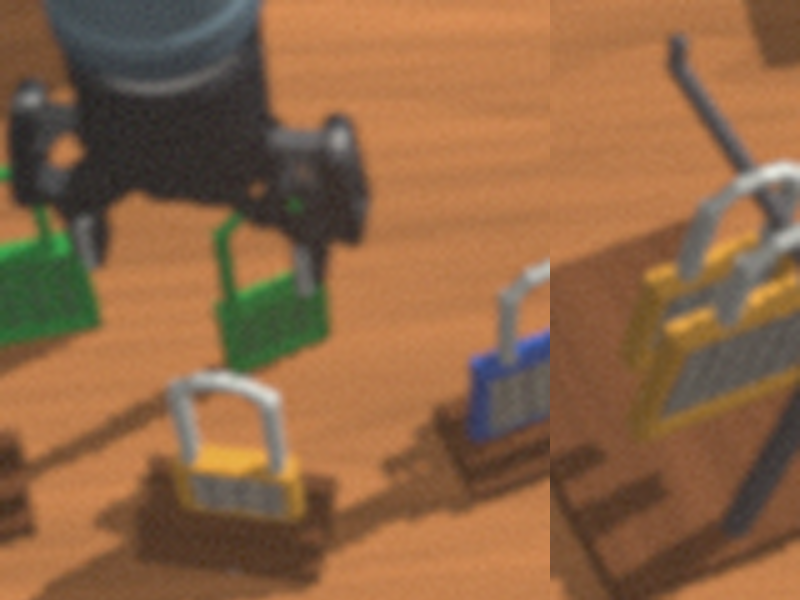

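Small sieve's legs match the prediction within a pixel, and the medium hangs still in front of the large one. Descending on the small one.

step_arm(xyz=[[0, 0, 12], [0, 0, 15], [0, 0, 15], [0, 0, 15], [0, 0, 15], [0, 0, 15], [0, 0, 15], [0, 0, 13], [0, 0, 12], [0, 0, 8]], delta_rot=[[0, 0, 0], [0, 0, 0], [0, 0, 0], [0, 0, 0], [0, 0, 0], [0, 0, 0], [0, 0, 0], [0, 0, 0], [0, 0, 0], [0, 0, 0]])

```text
t: 21.45
ee_pos: [0.5193, -0.1673, 0.1038]
eef_rot: [180.0, -0.0, 166.1]
wrist_force: [-0.9, -0.2, -0.7]
opening: 0.0855
grip_force: 0.0
```

step_arm(xyz=[[0, 0, 0], [0, 0, 0], [0, 0, 0], [0, 0, 0], [0, 0, 0], [0, 0, 0], [0, 0, 0], [0, 0, 0], [0, 0, 0], [0, 0, 0]], delta_rot=[[0, 0, 0], [0, 0, 0], [0, 0, 0], [0, 0, 0], [0, 0, 0], [0, 0, 0], [0, 0, 0], [0, 0, 0], [0, 0, 0], [0, 0, 0]], gripper=0.4, squeeze=60)

```text
t: 22.45
ee_pos: [0.5202, -0.1684, 0.1056]
eef_rot: [-180.0, 0.1, 166.0]
wrist_force: [-0.2, -0.5, 5.5]
opening: 0.0513
grip_force: 63.0
```

step_arm(xyz=[[0, 0, -6], [0, 0, -10], [0, 0, -16], [0, 0, -20], [0, 0, -26], [0, 0, -28], [0, 0, -28], [0, 0, -28], [0, 0, -26], [0, 0, -18]], delta_rot=[[0, 0, 0], [0, 0, 0], [0, 0, 0], [0, 0, 0], [0, 0, 0], [0, 0, 0], [0, 0, 0], [0, 0, 0], [0, 0, 0], [0, 0, 0]])

```text
t: 23.45
ee_pos: [0.5196, -0.1678, 0.3132]
eef_rot: [180.0, 0.1, 166.0]
wrist_force: [0.7, -0.3, -0.9]
opening: 0.0511
grip_force: 63.4
```

```bash
python3 - <<'E'
from h import *
plan([(.45,0.0,.32,182,10),(.4285,.162,.32,195.8,10)])
E
```

```text
t 23.45 at [ 519.6 -167.8  313.2] rot [1.7997e+02 9.0000e-02 1.6604e+02]
[[11.0, 15.0, -1.0], [10.0, 15.0, 0.0], [10.0, 15.0, -1.0], [10.0, 15.0, -1.0], [9.0, 16.0, 0.0], [9.0, 16.0, -1.0], [8.0, 16.0, -1.0], [7.0, 16.0, 0.0], [8.0, 17.0, -1.0], [6.6, 16.9, -0.8]]
[[0, 0, -1.6], [0, 0, -1.6], [0, 0, -1.6], [0, 0, -1.6], [0, 0, -1.6], [0, 0, -1.6], [0, 0, -1.6], [0, 0, -1.6], [0, 0, -1.6], [0, 0, -1.6]]
[[2.0, 16.0, 0.0], [1.0, 17.0, 0.0], [1.0, 16.0, 0.0], [0.0, 16.0, 0.0], [0.0, 17.0, 0.0], [0.0, 16.0, 0.0], [-1.0, 16.0, 0.0], [-1.0, 17.0, 0.0], [-2.0, 16.0, 0.0], [-1.9, 16.0, 0.0]]
[[0, 0, -1.4], [0, 0, -1.4], [0, 0, -1.3], [0, 0, -1.4], [0, 0, -1.4], [0, 0, -1.4], [0, 0, -1.3], [0, 0, -1.4], [0, 0, -1.4], [0, 0, -1.4]]
```

step_arm(xyz=[[11, 15, -1], [10, 15, 0], [10, 15, -1], [10, 15, -1], [9, 16, 0], [9, 16, -1], [8, 16, -1], [7, 16, 0], [8, 17, -1], [6.6, 16.9, -0.8]], delta_rot=[[0, 0, -1.6], [0, 0, -1.6], [0, 0, -1.6], [0, 0, -1.6], [0, 0, -1.6], [0, 0, -1.6], [0, 0, -1.6], [0, 0, -1.6], [0, 0, -1.6], [0, 0, -1.6]])

```text
t: 24.45
ee_pos: [0.4493, 0.0013, 0.3178]
eef_rot: [180.0, -0.0, -177.8]
wrist_force: [-0.4, 0.1, -0.9]
opening: 0.0511
grip_force: 63.4
```

step_arm(xyz=[[2, 16, 0], [1, 19, 0], [1, 19, 0], [0, 19, 0], [0, 19, 0], [0, 19, 0], [-1, 18, 0], [-1, 16, 0], [-2, 11, 0], [-1.9, 7, 0]], delta_rot=[[0, 0, -1.4], [0, 0, -1.4], [0, 0, -1.3], [0, 0, -1.4], [0, 0, -1.4], [0, 0, -1.4], [0, 0, -1.3], [0, 0, -1.4], [0, 0, -1.4], [0, 0, -1.4]])

```text
t: 25.45
ee_pos: [0.4302, 0.1634, 0.3177]
eef_rot: [-180.0, 0.0, -164.0]
wrist_force: [1.2, 0.1, -2.1]
opening: 0.0515
grip_force: 63.4
```

step_arm(xyz=[[0, 0, 6], [0, 0, 10], [0, 0, 11], [0, 0, 11], [0, 0, 11], [0, 0, 11], [0, 0, 11], [0, 0, 11], [0, 0, 9], [0, 0, 4]], delta_rot=[[0, 0, 0], [0, 0, 0], [0, 0, 0], [0, 0, 0], [0, 0, 0], [0, 0, 0], [0, 0, 0], [0, 0, 0], [0, 0, 0], [0, 0, 0]])

```text
t: 26.45
ee_pos: [0.4298, 0.1621, 0.2216]
eef_rot: [-180.0, -0.1, -164.2]
wrist_force: [-0.0, 0.0, -1.7]
opening: 0.0511
grip_force: 63.4
```

```bash
python3 - <<'E'
from h import *
import cv2
im=imaging.snapshot("scene")
a=cv2.resize(im[130:280,330:450],(640,800),interpolation=cv2.INTER_CUBIC)[:600]
cv2.imwrite("pics/h4.png",a[...,::-1])
y=np.radians(15.7);d=.035*np.array([np.cos(y),np.sin(y)])
plan([(.5567-d[0],.1982-d[1],.224,195.7,10)])
E
```

```text
t 26.5 at [429.7 162.  221.5] rot [-1.7998e+02 -9.0000e-02 -1.6416e+02]
[[-10.0, 0.0, 0.0], [-9.0, 0.0, 0.0], [-10.0, 0.0, -1.0], [-10.0, 0.0, 0.0], [-10.0, 0.0, 0.0], [-9.0, 0.0, 0.0], [-10.0, 0.0, -1.0], [-10.0, 0.0, 0.0], [-9.0, 0.0, 0.0], [-10.0, 0.3, -0.5]]
[[0, 0, 0.0], [0, 0, 0.0], [0, 0, 0.0], [0, 0, 0.1], [0, 0, -0.0], [0, 0, -0.0], [0, 0, -0.0], [0, 0, 0.0], [0, 0, 0.0], [0, 0, 0.0]]
```

View pics/h4.png

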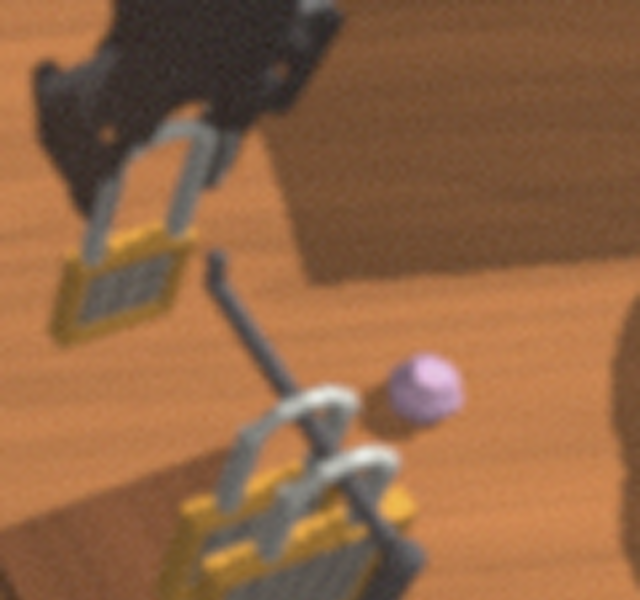

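Small sieve stands before the tip (213,258), its loop (arch (180,128), legs to (95,258)/(180,230)) positioned as the medium was. Sliding in 97 mm.

step_arm(xyz=[[-4, 0, -1], [-8, 0, -1], [-11, 0, 0], [-13, 0, 0], [-13, 0, 0], [-13, 0, 0], [-12, 0, 0], [-10, 0, 0], [-8, 0, 0], [-5, 0, 0]], delta_rot=[[0, 0, 0], [0, 0, 0], [0, 0, 0], [0, 0, 0], [0, 0, 0], [0, 0, 0], [0, 0, 0], [0, 0, 0], [0, 0, 0], [0, 0, 0]])

```text
t: 27.5
ee_pos: [0.5243, 0.1889, 0.2246]
eef_rot: [-180.0, 0.0, -164.2]
wrist_force: [0.3, 0.4, -2.5]
opening: 0.0511
grip_force: 63.4
```

step_arm(xyz=[[0, 0, 2], [0, 0, 4], [0, 0, 4], [0, 0, 4], [0, 0, 4], [0, 0, 3], [0, 0, 2], [0, 0, 1], [0, 0, 1], [0, 0, 0]], delta_rot=[[0, 0, 0], [0, 0, 0], [0, 0, 0], [0, 0, 0], [0, 0, 0], [0, 0, 0], [0, 0, 0], [0, 0, 0], [0, 0, 0], [0, 0, 0]])

```text
t: 28.5
ee_pos: [0.5236, 0.1888, 0.1997]
eef_rot: [180.0, 0.0, -164.2]
wrist_force: [0.2, 0.2, -1.7]
opening: 0.0509
grip_force: 63.4
```

step_arm(xyz=[[0, 0, 1], [0, 0, 0.5], [0, 0, 0.5], [0, 0, 0.5], [0, 0, 0.5], [0, 0, 0], [0, 0, 0], [0, 0, 0], [0, 0, 0], [0, 0, 0]], delta_rot=[[0, 0, 0], [0, 0, 0], [0, 0, 0], [0, 0, 0], [0, 0, 0], [0, 0, 0], [0, 0, 0], [0, 0, 0], [0, 0, 0], [0, 0, 0]])

```text
t: 29.5
ee_pos: [0.5236, 0.1888, 0.1967]
eef_rot: [180.0, 0.0, -164.2]
wrist_force: [0.6, -0.2, -2.2]
opening: 0.0512
grip_force: 63.4
```

step_arm(xyz=[[0, 0, 0.5], [0, 0, 0.5], [0, 0, 0.5], [0, 0, 0.5], [0, 0, 0.5], [0, 0, 0.5], [0, 0, 0], [0, 0, 0], [0, 0, 0], [0, 0, 0]], delta_rot=[[0, 0, 0], [0, 0, 0], [0, 0, 0], [0, 0, 0], [0, 0, 0], [0, 0, 0], [0, 0, 0], [0, 0, 0], [0, 0, 0], [0, 0, 0]])

```text
t: 30.5
ee_pos: [0.5236, 0.1887, 0.1937]
eef_rot: [-180.0, 0.0, -164.2]
wrist_force: [0.5, 0.7, -2.4]
opening: 0.0509
grip_force: 63.4
```

step_arm(xyz=[[0, 0, 0.5], [0, 0, 0.5], [0, 0, 0], [0, 0, 0], [0, 0, 0], [0, 0, 0], [0, 0, 0], [0, 0, 0], [0, 0, 0], [0, 0, 0]], delta_rot=[[0, 0, 0], [0, 0, 0], [0, 0, 0], [0, 0, 0], [0, 0, 0], [0, 0, 0], [0, 0, 0], [0, 0, 0], [0, 0, 0], [0, 0, 0]])

```text
t: 31.5
ee_pos: [0.5236, 0.1887, 0.1927]
eef_rot: [-180.0, 0.0, -164.2]
wrist_force: [0.9, -0.5, -1.1]
opening: 0.0511
grip_force: 63.4
```

step_arm(xyz=[[0, 0, 0.5], [0, 0, 0.5], [0, 0, 0.5], [0, 0, 0], [0, 0, 0], [0, 0, 0], [0, 0, 0], [0, 0, 0], [0, 0, 0], [0, 0, 0]], delta_rot=[[0, 0, 0], [0, 0, 0], [0, 0, 0], [0, 0, 0], [0, 0, 0], [0, 0, 0], [0, 0, 0], [0, 0, 0], [0, 0, 0], [0, 0, 0]])

```text
t: 32.5
ee_pos: [0.5235, 0.1887, 0.1912]
eef_rot: [-180.0, 0.0, -164.2]
wrist_force: [-0.5, 0.1, -1.4]
opening: 0.051
grip_force: 63.4
```

step_arm(xyz=[[0, 0, 0.5], [0, 0, 0], [0, 0, 0.5], [0, 0, 0], [0, 0, 0.5], [0, 0, 0], [0, 0, 0], [0, 0, 0], [0, 0, 0], [0, 0, 0]], delta_rot=[[0, 0, 0], [0, 0, 0], [0, 0, 0], [0, 0, 0], [0, 0, 0], [0, 0, 0], [0, 0, 0], [0, 0, 0], [0, 0, 0], [0, 0, 0]])

```text
t: 33.5
ee_pos: [0.5239, 0.1891, 0.1903]
eef_rot: [180.0, 0.1, -164.1]
wrist_force: [-1.2, 0.9, 5.2]
opening: 0.0513
grip_force: 64.1
```

Contact. Releasing, then rising.

step_arm(xyz=[[0, 0, -0.3], [0, 0, 0], [0, 0, 0], [0, 0, 0], [0, 0, 0], [0, 0, 0], [0, 0, 0], [0, 0, 0], [0, 0, 0], [0, 0, 0]], delta_rot=[[0, 0, 0], [0, 0, 0], [0, 0, 0], [0, 0, 0], [0, 0, 0], [0, 0, 0], [0, 0, 0], [0, 0, 0], [0, 0, 0], [0, 0, 0]], gripper=0.85, squeeze=20)

```text
t: 34.5
ee_pos: [0.5235, 0.1887, 0.19]
eef_rot: [-180.0, 0.0, -164.2]
wrist_force: [0.3, -0.6, -0.1]
opening: 0.0725
grip_force: 0.0
```

step_arm(xyz=[[0, 0, -6], [0, 0, -10], [0, 0, -14], [0, 0, -15], [0, 0, -15], [0, 0, -16], [0, 0, -16], [0, 0, -16], [0, 0, -15], [0, 0, -15]], delta_rot=[[0, 0, 0], [0, 0, 0], [0, 0, 0], [0, 0, 0], [0, 0, 0], [0, 0, 0], [0, 0, 0], [0, 0, 0], [0, 0, 0], [0, 0, 0]])

```text
t: 35.5
ee_pos: [0.5237, 0.1887, 0.3302]
eef_rot: [180.0, 0.1, -164.2]
wrist_force: [-0.1, 0.2, -0.4]
opening: 0.0724
grip_force: 0.0
```

step_arm(xyz=[[10, -20, 0], [10, -25, 0], [10, -25, 0], [10, -25, 0], [5, -20, 0], [0, -10, 0], [0, 0, 0], [0, 0, 0], [0, 0, 0], [0, 0, 0]], delta_rot=[[0, 0, 0], [0, 0, 0], [0, 0, 0], [0, 0, 0], [0, 0, 0], [0, 0, 0], [0, 0, 0], [0, 0, 0], [0, 0, 0], [0, 0, 0]])

```text
t: 36.5
ee_pos: [0.5143, 0.0574, 0.3279]
eef_rot: [180.0, -0.0, -164.1]
wrist_force: [-0.1, -0.4, 0.8]
opening: 0.0724
grip_force: 0.0
```

step_arm(xyz=[[0, 0, 0], [0, 0, 0], [0, 0, 0], [0, 0, 0], [0, 0, 0], [0, 0, 0], [0, 0, 0], [0, 0, 0], [0, 0, 0], [0, 0, 0]], delta_rot=[[0, 0, 0], [0, 0, 0], [0, 0, 0], [0, 0, 0], [0, 0, 0], [0, 0, 0], [0, 0, 0], [0, 0, 0], [0, 0, 0], [0, 0, 0]])

```text
t: 37.5
ee_pos: [0.5144, 0.0562, 0.328]
eef_rot: [-180.0, 0.0, -164.2]
wrist_force: [-0.3, -0.7, 0.9]
opening: 0.0727
grip_force: 0.0
```

```bash
python3 - <<'E'
from h import *
import cv2
im=imaging.snapshot("scene");im2=imaging.snapshot("top")
a=cv2.resize(im[165:290,345:445],(400,500),interpolation=cv2.INTER_CUBIC)
b=cv2.resize(im2[140:265,130:230],(400,500),interpolation=cv2.INTER_CUBIC)
cv2.imwrite("pics/f.png",np.hstack([a,b])[...,::-1])
im3=imaging.snapshot("scene");print(np.abs(im3[165:290,345:445].astype(int)-im[165:290,345:445]).max())
E
```

```text
14
```

View pics/f.png

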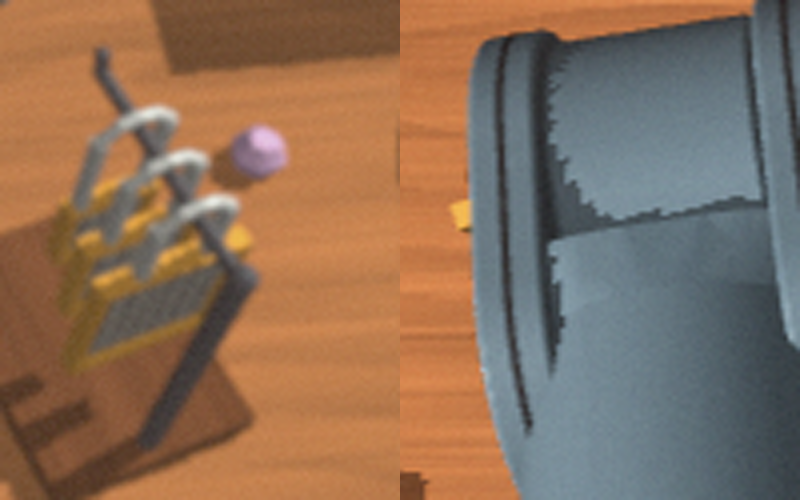

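The left crop (scene view) shows all three sieves on the bar, ordered small (loop at (140,120)), medium (175,165), large (205,210) from the tip at (100,60). They are still, and the gripper is clear.

```bash
python3 -c "
from plant import workorder
print(workorder.job_done())"
```

```text
the job is handed in; nothing more can be done
None
```

The medium and small brass sieves now hang on the hook in front of the large one, the small one nearest the tip; all three looked still in the last picture with the gripper clear, and I handed the job in at about 38 s.

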